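# Refit the speed knob on the drill's control box and hold it pressed

### The arm

A 7-joint arm with a two-finger parallel gripper is mounted at the origin on the work surface. World frame = base frame: x ahead of the robot, y to its left, z up, the work surface at z = 0. Lengths are in m, angles in rad, forces in N, time in s.
With the tool pointing down it reaches from about 0.425 to 0.875 m from the base axis. Payload 8.4 kg.
Tool frame: the origin (TCP) lies between the finger pads; the fingertips stand 8 mm ahead of it and the grasp point (between the pads) lies 11 mm behind it (manip.nose_length is the z of the fingertips in the tool frame, in m); z points along the fingers, y is the line along which they close (so a half turn about z gives the same grasp; the last joint's range is limited). The gripper opens to 87 mm and grips with 3 to 60 N. Pads are 19 mm wide; open, the fingers measure 117 mm over their backs; the gripper's body (75 mm by 190 mm) begins 51 mm behind the grasp point.
Start: joints at [-1.218, 0.333, 0.04, 1.465, -0.013, 1.343, -0.059], TCP at [0.284, 0.585, 0.196] pointing down, gripper open.
Joint ranges: [-2.58, 2.58], [-0.38, 2.09], [-1.3, 1.39], [0.25, 2.4], [-1.5, 4.64], [0.08, 2.09], [-2.65, 2.65]. Speed limits (rad/s): [2.22, 2.22, 2.79, 2.79, 3.14, 3.14, 3.14].

### API

Orientations are given as a unit quaternion [x, y, z, w].
In Python, from workcell import readout, viewer, order, finder, manip gives the robot as it stands.
- The arm moves only by the shell command python3 -m creep 'ROWS' [OPENING] [FORCE]. ROWS is JSON, a list of rows, each an object of numbers: "tx", "ty", "tz": the shift along the tool's x, y, z in m; "wx", "wy", "wz": the turn, a rotation vector about the tool's x, y, z in degrees. In form: [{"tx": .., "ty": .., "tz": .., "wx": .., "wy": .., "wz": ..}, ...]. A call has 1 to 10 rows; each row shifts and turns the commanded pose from where the row before left it, along the tool's axes as they then stand; what a row does not reach is not made up. A row lasts 1/10 s, in which the tool goes at most 50 mm and 8.59 degrees, less where a joint would pass 70% of its speed; a pose out of reach is approached as far as the arm can. A call is refused whole if a number of a shift passes 0.05 or a number of a turn 8.59, either way. A call with a gripper value outside its range is refused whole. OPENING is the finger opening in m, from 0 to 0.087, set as the call begins (- or left out, the last holds). The fingers move at their own pace and stop on an object; FORCE is the grip in N (left out, the last holds). Time passes only in rows, so rows that do not move let the fingers close. It gives the time, the measured TCP pose, the force, the opening and the grip force at its end, in the units of the state.
- readout.observe(): the state, without advancing time (a new reading comes with each control period).
- viewer.snapshot(name): name is "side" or "top"; returns (picture, depth): 400x640x3 uint8, red, green, blue; 400x640 float32, m along the optical axis (not along the pixel's ray), 0 where there is no reading.
- viewer.camera_model(name): a dict with "intrinsics" (3x3 intrinsics, pixels), "extrinsics" (4x4, takes a point from world to camera coordinates). Camera axes: x right, y down, z forward; pixel columns grow to the right and rows downward; lengths in m; the calibration is good to about 2 mm. A picture is of the moment at which its call begins. camera_model takes no time and is no camera call.
- order.sign_off(): hands the job in; it is judged then, once.
Trained networks look in the newest picture that a camera, given by its name, has taken for a name from the list of things; names that differ only in an ending like _2 or _b are one class to them, and where a whole thing is asked for, a point or a joint stands for the part that bears it (a point fixed in the world has none). Each returns a list of dicts, best first, with "p" (0 to 1); they miss things now and then, are a little off and sometimes report something else, mostly with a low value. They report only what shows in the picture. A call takes as long as a camera call.
- finder.find_in(camera, query): "at" ([x, y, z] in m, in world coordinates, good to about 4 mm: the middle of the surface that is visible of it).
- finder.cut_out(camera, query): "mask" (400x640 bool, what is visible of it).
The state is a dict: "t": time; "joints": joint angles; "qvel": joint speeds; "joint_torque": joint torques, N m; "eef_pos": TCP position; "eef_rot": TCP orientation; "contact_force": force on the tool from outside, world axes, zero at the start; "wrist_torque": the same for the moment, N m; "gripper_width": opening from 0.0 (shut) to 1.0 (fully open); "gripper_force": force on a finger pad.
Only numpy, scipy, OpenCV 4.12 (cv2) and the standard library are available. Lean on these libraries where they do the work, as an engineer would, in place of code of your own. Each camera call takes 0.05 s, during which the arm holds its last target. There are 200 camera calls.

### The job

The speed knob has come off the grey control box of the bench drill. First turn the box's main switch clockwise until it clicks over to off and let go of it; then pick the loose pointer knob up from the bench, turn it so that its D-shaped bore matches the D-shaft on the box, push it fully home on the shaft and press it right down against the shaft's spring. The job ends holding: finish with the knob still gripped and still pressed right down, with the other things on the bench left where they were.

Things in the scene. Friction and masses are not known exactly. Their poses are not given: they have to be found in the camera images.
- isolator (a joint): turn of the main switch, rad: 0 as found (on), 1.05 (60 degrees clockwise seen from above) at its other stop (off). An over-centre spring holds it at both ends: it resists with up to 0.17 N m, is on its crest at about 0.52, and past that clicks over to the far stop by itself.
- isolator_grip (a point): main switch: black upright bar grip 50 mm long, 16 wide, a white line on its +x half, on a black disc 56 mm across, on the grey box. The point lies on the vertical turning axis, 31 mm above the box's flat top, 13 mm below the bar's top and 21 mm above the disc's upper face. x runs along the bar and turns with it, y across its flat sides, z up.
- knob_center (a point): loose speed knob: black block 56 mm long, 30 wide between flat parallel sides, 44 high, its +x end tapering to a pointer nose, white line on top towards the nose; about 60 g; stands bore down. Point: on the bore's axis, half-way up (22 mm above the underside). x to the nose, y across the sides, z up. The sides are flat to 24 mm either way of the axis; the nose ends at 32 mm.
- knob_seat (a point): centre of the roof of the knob's blind bore, 18 mm above its underside, same axes as knob_center. The bore is a D, 17.6 mm in diameter, with a flat 2.7 mm from the axis on the nose (+x) side: it fits the shaft only with x along the shaft's x (within about 0.1 rad) and within about 1 mm.
- knob_pointer (a point): end of the knob's pointer nose, 32 mm from the bore's axis along x, half-way up.
- shaft_tip (a point): top centre of the upright steel D-shaft on the box: 16 mm in diameter, one flat 2 mm from the axis, top 4 mm tapering to 12 mm; tip 30 mm above the box's top. z up, x points out of the flat: the knob's nose must point this way. The shaft turns only stiffly (0.4 N m). With the knob home its bore roof rests on the tip, its underside 12 mm above the box (7 pressed).
- shaft_press (a joint): how far the D-shaft is pushed down into the box, m: 0 up, 0.005 at its stop; a spring pushes it up with 3 N at 0 and 10.5 N at the stop.
- tape_roll: bystander: roll of masking tape lying flat, 72 mm across, 25 mm high; origin at the centre of its underside.
- jar: bystander: closed screw jar 64 mm across, 75 mm high, standing; origin at the centre of its underside.
- screwdriver: bystander: screwdriver 190 mm long with a wooden handle, lying on the bench at the right.
- controller: fixed grey control box, 160 (x) x 250 (y) mm, flat top 60 mm above the bench; origin at the centre of its underside. Switch axis at y = +70 mm, D-shaft at y = -70 mm of it (x = 0). A black dial plate with white ticks lies round the D-shaft.

How it is judged:
By the outcome, as a careful person would: the job done as asked, in the order asked, and still so for the second after the job is handed in, while the arm keeps its last pose, push and grip.
It also fails if it takes over 54 s, if anything falls off the work surface, if the arm or the gripper's body presses on something with over 40 N, if the wrist force passes 120 N, or if a joint passes its speed limit or range.

## Working session

There is one attempt and no reset: what is moved stays moved. The work goes in short steps, Python scripts to look and compute and a shell command to move; the robot and the scene stay as the last step left them, time stands still between calls to the robot, and variables do not carry over. Pictures are saved under pics/ and viewed, at most 10 in all, crops included, and the job is handed in when it is done.

```bash
mkdir -p pics; ls; cat > h.py <<'E'
import numpy as np,cv2
from workcell import readout,viewer,order,finder,manip
from scipy.spatial.transform import Rotation as R
def snap(n,f=None):
    p,d=viewer.snapshot(n)
    if f: cv2.imwrite('pics/'+f,cv2.cvtColor(p,cv2.COLOR_RGB2BGR))
    return p,d
def cloud(n,d):
    m=viewer.camera_model(n);K=np.array(m['intrinsics']);T=np.linalg.inv(np.array(m['extrinsics']))
    v,u=np.mgrid[:d.shape[0],:d.shape[1]]
    c=np.stack([(u-K[0,2])/K[0,0]*d,(v-K[1,2])/K[1,1]*d,d],-1)
    return c@T[:3,:3].T+T[:3,3]
E
python3 - <<'E'
from h import *
np.set_printoptions(precision=4,suppress=True)
for n in ('top','side'):
    p,d=snap(n,n+'1.png'); np.savez(n+'1.npz',p=p,d=d)
    m=viewer.camera_model(n); print(n,m['intrinsics'],m['extrinsics'])
    for q in ('isolator_grip','knob_center','shaft_tip','knob_pointer','controller'):
        print(q,[(np.round(x['at'],3),round(x['p'],2)) for x in finder.find_in(n,q)[:2]])
s=readout.observe();print(s)
print(manip.nose_length, R.from_quat(s['eef_rot']).as_matrix())
E
```

```text
pics
top [[430.9852   0.     321.8847]
 [  0.     430.9852 206.1222]
 [  0.       0.       1.    ]] [[-0.0101 -0.9999  0.004  -0.0083]
 [-0.9916  0.0095 -0.1291  0.5367]
 [ 0.1291 -0.0053 -0.9916  1.098 ]
 [ 0.      0.      0.      1.    ]]
isolator_grip [(array([0.514, 0.195, 0.071]), 0.73)]
knob_center [(array([ 0.646, -0.165,  0.04 ]), 0.79)]
shaft_tip []
knob_pointer [(array([ 0.647, -0.162,  0.045]), 0.74), (array([ 0.475, -0.206,  0.028]), 0.4)]
controller [(array([0.53 , 0.132, 0.058]), 0.76)]
side [[467.4816   0.     316.3785]
 [  0.     467.4816 199.835 ]
 [  0.       0.       1.    ]] [[ 0.953  -0.3022 -0.0196 -0.4999]
 [-0.1707 -0.4828 -0.8589  0.1741]
 [ 0.2501  0.8219 -0.5117  1.142 ]
 [ 0.      0.      0.      1.    ]]
isolator_grip [(array([0.513, 0.193, 0.084]), 0.66), (array([0.542, 0.06 , 0.079]), 0.49)]
knob_center [(array([ 0.646, -0.178,  0.031]), 0.64)]
shaft_tip [(array([0.546, 0.058, 0.082]), 0.51)]
knob_pointer [(array([ 0.648, -0.183,  0.035]), 0.62)]
controller [(array([0.524, 0.08 , 0.06 ]), 0.69)]
{'t': 0.6, 'joints': array([-1.2182,  0.3332,  0.0399,  1.4654, -0.0134,  1.3433, -0.0585]), 'qvel': array([-0.0007,  0.0008, -0.0007,  0.0008,  0.0017, -0.0002,  0.0018]), 'joint_torque': array([ -0.0003, -65.5767,   1.3321, -40.3901,  -0.06  ,   0.0351,
         0.    ]), 'eef_pos': array([0.2838, 0.5847, 0.1959]), 'eef_rot': array([ 0.224 ,  0.9746, -0.    ,  0.    ]), 'contact_force': array([ 0.8088, -0.7832, -0.2533]), 'wrist_torque': array([-0.0006,  0.0153,  0.0148]), 'gripper_force': 0.0, 'gripper_width': 1.0002508381439157}
0.008 [[-0.8997  0.4366  0.    ]
 [ 0.4366  0.8997 -0.    ]
 [-0.     -0.     -1.    ]]
```

View pics/top1.png

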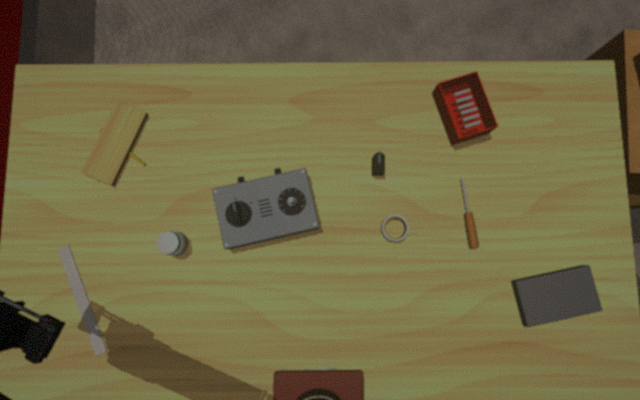

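View pics/side1.png

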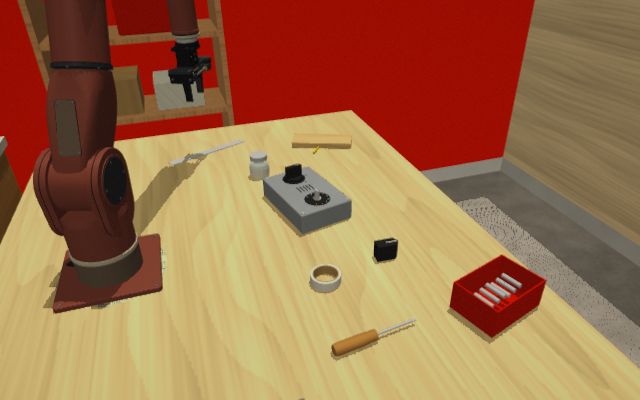

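```bash
python3 - <<'E'
from h import *
np.set_printoptions(precision=4,suppress=True)
for n in ('top','side'):
    z=np.load(n+'1.npz');C=cloud(n,z['d']);ok=z['d']>0
    print(n,'bench z',np.median(C[...,2][ok&(C[...,2]<.03)]))
    box=ok&(abs(C[...,2]-.06)<.006)&(abs(C[...,0]-.53)<.15)&(abs(C[...,1]-.13)<.2)
    r=cv2.minAreaRect((C[box][:,:2]*1000).astype(np.float32));print('box',r, np.median(C[box][:,2]))
    for nm,c,zl,zh,rad in (('grip',(.514,.195),.09,.12,.045),('knob',(.646,-.165),.034,.055,.06),('shaft',(.545,.058),.072,.1,.03)):
        m=ok&(np.hypot(C[...,0]-c[0],C[...,1]-c[1])<rad)&(C[...,2]>zl)&(C[...,2]<zh)
        P=C[m]
        if len(P)<5: print(nm,len(P));continue
        r=cv2.minAreaRect((P[:,:2]*1000).astype(np.float32))
        top=P[P[:,2]>np.median(P[:,2])-.003]
        print(nm,len(P),'mean',P.mean(0),'rect',np.round(r[0],1),np.round(r[1],1),round(r[2],1),'z',np.percentile(P[:,2],[5,50,95]))
        w=z['p'][m].min(1)>150
        if w.sum()>2: 
            W=P[w]; print('  white',w.sum(),W.mean(0), 'dir',np.linalg.svd(W[:,:2]-W[:,:2].mean(0))[2][0])
E
for n in top; do python3 -c "
import cv2;a=cv2.imread('pics/top1.png');cv2.imwrite('pics/c1.png',cv2.resize(a[150:400,200:460],None,fx=2.3,fy=2.3,interpolation=2))"; done
```

```text
top bench z -0.0012318237712498625
box ((530.5626220703125, 134.19009399414062), (160.0558624267578, 250.12400817871094), 12.545419692993164) 0.05941033820692998
grip 144 mean [0.5146 0.201  0.1021] rect [515.1 201.8] [49.6 16.2] 12.6 z [0.0945 0.1028 0.1059]
knob 235 mean [ 0.6497 -0.1641  0.0432] rect [ 651.5 -164.5] [29.9 56.9] 88.4 z [0.0391 0.0432 0.0467]
shaft 23 mean [0.5428 0.0645 0.0877] rect [542.7  64.7] [ 8.1 14.1] 16.8 z [0.0823 0.0883 0.0914]
side bench z 0.0018682145461634825
box ((532.4935302734375, 130.91981506347656), (161.95350646972656, 253.12527465820312), 12.535711288452148) 0.06286649274644729
grip 122 mean [0.5158 0.1954 0.1008] rect [517.7 197.6] [51.8 19.6] 13.0 z [0.0913 0.1018 0.108 ]
knob 259 mean [ 0.6494 -0.17    0.0442] rect [ 653.5 -165.6] [35. 57.] 87.6 z [0.0352 0.0458 0.0486]
shaft 42 mean [0.5455 0.0598 0.0836] rect [545.8  60.9] [10.8 15.8] 48.3 z [0.0733 0.084  0.0916]
  white 4 [0.547  0.066  0.0908] dir [ 0.7794 -0.6266]
```

The top view shows the box around (265,208): switch at (239,213), shaft at (292,201). The knob is at (378,163), the tape at (395,228) and the jar at (172,243). I still need the shaft's flat direction, so I'll look at a crop.

```bash
python3 -c "
import cv2,numpy as np
a=cv2.imread('pics/top1.png');b=cv2.imread('pics/side1.png')
f=lambda i,r,c,s:cv2.resize(i[r[0]:r[1],c[0]:c[1]],(s,s),interpolation=2)
A=np.vstack([np.hstack([f(a,(183,219),(274,310),300),f(a,(145,181),(360,396),300)]),np.hstack([f(b,(180,216),(300,336),300),f(a,(195,231),(221,257),300)])])
cv2.imwrite('pics/c1.png',cv2.convertScaleAbs(A,alpha=1.6,beta=20))"
```

```text
(no output)
```

View pics/c1.png

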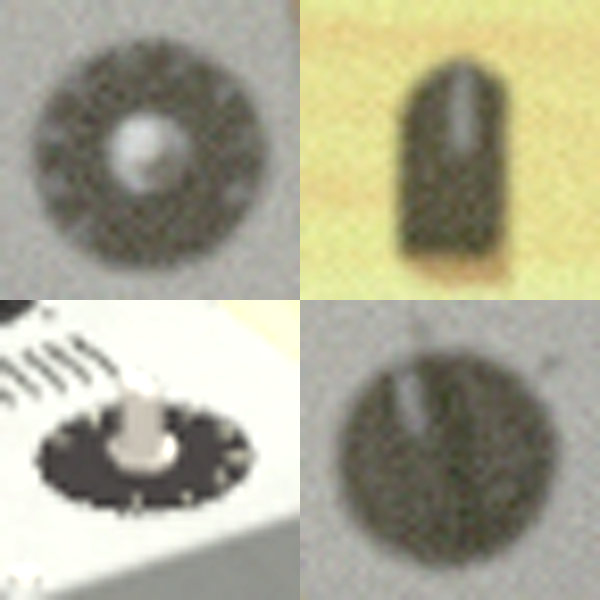

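The knob's nose points away from the robot (+x), and the switch bar lies along the box's x at about 12.5°. I'll take a few more frames for the shaft flat, then move to the switch.

```bash
python3 - <<'E'
from h import *
for n in ('top','side'):
    r=[viewer.snapshot(n) for _ in range(8)]
    np.savez(n+'2.npz',p=np.mean([a[0].astype(float) for a in r],0),d=np.median([a[1] for a in r],0))
f=lambda i,r,c,s:cv2.resize(i[r[0]:r[1],c[0]:c[1]],(s,s),interpolation=cv2.INTER_NEAREST)
t=np.load('top2.npz');s=np.load('side2.npz')
A=np.hstack([f(t['p'],(191,211),(282,302),390),f(s['p'],(184,208),(306,330),390)])
cv2.imwrite('pics/c2.png',np.clip((A-20)*1.2,0,255).astype(np.uint8)[...,::-1])
C=cloud('top',t['d']);np.set_printoptions(linewidth=200)
print((C[193:210,284:301,2]*1000).astype(int)); 
C=cloud('side',s['d']);print((C[186:206,308:328,2]*1000).astype(int))
E
python3 -m creep '[{"tx":-0.034,"ty":-0.022},{"tx":-0.034,"ty":-0.022},{"tx":-0.034,"ty":-0.022},{"tx":-0.034,"ty":-0.022},{"tx":-0.034,"ty":-0.022},{"tx":-0.034,"ty":-0.022},{"tx":-0.034,"ty":-0.022},{"tx":-0.034,"ty":-0.022},{"tx":-0.034,"ty":-0.022},{"tx":-0.034,"ty":-0.022}]' 0.087 30
```

```text
[[60 59 60 59 61 61 61 58 60 59 59 60 61 62 59 62 60]
 [59 60 60 60 62 58 58 59 59 59 60 61 60 60 58 60 61]
 [62 59 60 60 61 59 61 59 60 60 60 60 61 60 59 58 61]
 [58 60 60 59 60 60 59 60 60 60 61 60 60 61 59 59 59]
 [60 59 59 60 60 60 61 60 59 61 60 59 61 60 59 60 60]
 [61 61 60 61 59 62 62 64 62 64 60 58 61 58 59 60 61]
 [61 61 61 60 62 63 63 63 89 87 63 59 59 61 61 60 61]
 [60 60 60 63 62 88 88 89 89 87 61 59 59 61 58 59 61]
 [60 58 60 62 88 89 88 89 89 87 64 63 60 60 61 60 60]
 [59 59 59 62 85 88 89 89 87 82 64 61 59 60 61 61 60]
 [59 58 61 62 62 84 85 86 82 73 64 60 60 60 60 60 60]
 [59 58 59 60 62 62 71 70 65 61 62 60 59 61 60 60 62]
 [60 60 60 59 59 63 63 63 62 63 60 61 61 60 60 59 60]
 [61 61 59 59 61 60 59 60 60 60 60 60 59 59 61 60 59]
 [60 60 58 62 60 59 60 59 60 60 60 61 60 60 60 61 61]
 [60 61 59 60 59 59 61 59 59 60 60 61 62 60 60 61 62]
 [60 60 60 59 60 59 60 60 60 60 59 60 61 59 61 59 62]]
[[64 63 63 64 62 63 62 62 62 63 62 62 64 63 64 63 63 63 63 62]
 [63 63 62 63 63 63 62 62 62 63 63 62 63 63 64 63 62 62 62 62]
 [63 63 63 62 62 63 63 62 62 62 63 62 62 62 62 61 63 61
[... 420 characters left out ...]
 76 64 63 65 64 63 63 63 64]
 [64 63 64 63 63 64 67 73 74 74 74 73 66 63 63 64 63 65 64 63]
 [64 64 63 64 63 64 67 70 70 71 71 69 67 64 63 64 64 64 64 64]
 [64 64 64 64 63 64 65 66 68 68 67 67 67 64 64 63 63 64 64 64]
 [65 63 63 64 63 63 64 66 67 65 66 65 64 64 63 65 63 64 63 63]
 [65 64 63 64 64 64 64 64 64 65 63 64 63 63 63 63 63 63 64 63]
 [63 65 63 63 63 63 63 63 63 64 63 64 63 64 63 63 63 63 64 64]
 [63 63 64 63 63 63 63 63 63 63 63 63 63 64 63 64 64 63 62 62]
 [63 63 64 64 63 64 63 63 64 63 64 64 64 63 63 63 63 64 62 62]
 [62 62 62 62 64 63 64 64 63 63 63 63 63 63 63 63 62 62 62 63]
 [63 63 62 62 63 63 62 61 62 63 63 62 62 62 62 64 62 61 63 61]]validation failed for argument at $[0]...
```

View pics/c2.png

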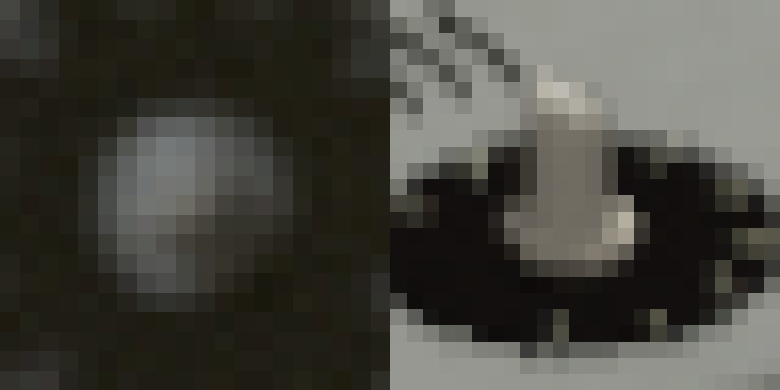

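```bash
python3 -m creep '[{"wz":-7.7},{"wz":-7.7},{"wz":-7.7},{"wz":-7.7},{"wz":-7.7},{}]'; cat >> h.py <<'E'
def go(x,y,z,yaw):
    "shift in tool axes, and wz; yaw = world angle of tool y, deg, taken mod 180"
    s=readout.observe();M=R.from_quat(s['eef_rot']).as_matrix()
    cur=np.degrees(np.arctan2(M[1,1],M[0,1]));w=-((yaw-cur+90)%180-90)
    print('t',round(s['t'],2),'pos',np.round(s['eef_pos'],4),'yaw',round(cur,1),'tilt',np.round(M[:2,2],4),'shift',np.round(M.T@(np.array([x,y,z])-s['eef_pos']),4),'wz',round(w,1),'q7',round(s['joints'][6],2),'F',np.round(s['contact_force'],1),np.round(s['wrist_torque'],2),'w',round(s['gripper_width'],3),round(s['gripper_force'],1))
E
python3 -c "
from h import *
go(.516,.2005,.085,102.5)"
```

```text
t 1.4 pos [0.2838 0.5848 0.1958] yaw 64.1 tilt [-0. -0.] shift [-0.3767 -0.2443  0.1109] wz -38.4 q7 -0.06 F [-0.2 -0.4  0.3] [-0.03  0.    0.02] w 0.999 0.0validation failed for argument at $[0]...
```

Both moves were refused, so each row probably needs all six keys. The shaft's cut face appears on the lower-right of the tip in the top view, around (295,203), and towards the camera in the side view. I'll fit its direction by silhouette.

```bash
cat > fit.py <<'E'
from h import *
def D(r,th,z):
    a=np.linspace(-np.pi,np.pi,121);P=np.c_[r*np.cos(a),r*np.sin(a)];P[:,0]=np.minimum(P[:,0],2)
    c,s=np.cos(th),np.sin(th);return np.c_[P@np.array([[c,s],[-s,c]]),np.full(121,z)]
res={}
for n,dz in (('top',-.0008),('side',.0022)):
    m=viewer.camera_model(n);K=np.array(m['intrinsics']);T=np.array(m['extrinsics'])
    d=np.load(n+'2.npz')['d'];C=cloud(n,d);C[...,2]-=dz
    ob=(C[...,2]>.0685)&(np.hypot(C[...,0]-.545,C[...,1]-.064)<.03)
    v,u=np.mgrid[180:215,275:340];o=ob[180:215,275:340]
    for deg in range(-180,180,10):
        S=np.vstack([D(8,np.radians(deg),68.5),D(8,np.radians(deg),86),D(6,np.radians(deg),90)])/1000
        best=(9e9,)
        for x in np.arange(.540,.5521,.001):
            for y in np.arange(.056,.0711,.001):
                c=(S+[x,y,dz])@T[:3,:3].T+T[:3,3];q=c@K.T;q=q[:,:2]/q[:,2:]-[275,180]
                h=cv2.convexHull((q*64+0).astype(np.float32)).astype(np.int32)
                im=np.zeros((35*8,65*8),np.uint8);cv2.fillConvexPoly(im,((h/64.+.5)*8*16).astype(np.int32),255,shift=4)
                r=cv2.resize(im,(65,35),interpolation=cv2.INTER_AREA)/255.
                e=((r-o)**2).sum()
                if e<best[0]:best=(e,x,y)
        res.setdefault(deg,[]).append(tuple(np.round(best,4)))
for k,a in res.items(): print(k,a,round(a[0][0]+a[1][0],2))
E
python3 fit.py
Z='"tz":0,"wx":0,"wy":0,"wz":0'
python3 -m creep '[{"tx":-0.034,"ty":-0.022,"tz":0,"wx":0,"wy":0,"wz":0},{"tx":-0.034,"ty":-0.022,"tz":0,"wx":0,"wy":0,"wz":0},{"tx":-0.034,"ty":-0.022,"tz":0,"wx":0,"wy":0,"wz":0},{"tx":-0.034,"ty":-0.022,"tz":0,"wx":0,"wy":0,"wz":0},{"tx":-0.034,"ty":-0.022,"tz":0,"wx":0,"wy":0,"wz":0},{"tx":-0.034,"ty":-0.022,"tz":0,"wx":0,"wy":0,"wz":0},{"tx":-0.034,"ty":-0.022,"tz":0,"wx":0,"wy":0,"wz":0},{"tx":-0.034,"ty":-0.022,"tz":0,"wx":0,"wy":0,"wz":0},{"tx":-0.034,"ty":-0.022,"tz":0,"wx":0,"wy":0,"wz":0},{"tx":-0.034,"ty":-0.022,"tz":0,"wx":0,"wy":0,"wz":0}]' 0.087 30
```

```text
-180 [(np.float64(5.7192), np.float64(0.541), np.float64(0.065)), (np.float64(6.3661), np.float64(0.544), np.float64(0.062))] 12.09
-170 [(np.float64(5.6052), np.float64(0.541), np.float64(0.065)), (np.float64(3.819), np.float64(0.545), np.float64(0.063))] 9.42
-160 [(np.float64(5.385), np.float64(0.541), np.float64(0.065)), (np.float64(2.6351), np.float64(0.545), np.float64(0.062))] 8.02
-150 [(np.float64(5.3316), np.float64(0.542), np.float64(0.064)), (np.float64(2.8008), np.float64(0.545), np.float64(0.061))] 8.13
-140 [(np.float64(5.199), np.float64(0.542), np.float64(0.064)), (np.float64(3.2302), np.float64(0.546), np.float64(0.062))] 8.43
-130 [(np.float64(5.4616), np.float64(0.542), np.float64(0.064)), (np.float64(3.6912), np.float64(0.546), np.float64(0.062))] 9.15
-120 [(np.float64(5.7427), np.float64(0.543), np.float64(0.064)), (np.float64(4.0825), np.float64(0.546), np.float64(0.061))] 9.83
-110 [(np.float64(6.127), np.float64(0.543), np.float64(0.063)), (np.float64(4.1666), np.float64(0.546), np.float64(0.061))] 10.29
-100 [(np.float64(7.3061), np.float64(0.542), np.float
[... 3039 characters left out ...]
546), np.float64(0.065))] 14.77
140 [(np.float64(8.1407), np.float64(0.54), np.float64(0.066)), (np.float64(7.0281), np.float64(0.545), np.float64(0.064))] 15.17
150 [(np.float64(7.3387), np.float64(0.541), np.float64(0.066)), (np.float64(8.4158), np.float64(0.545), np.float64(0.063))] 15.75
160 [(np.float64(6.7014), np.float64(0.541), np.float64(0.066)), (np.float64(9.9722), np.float64(0.545), np.float64(0.063))] 16.67
170 [(np.float64(6.3275), np.float64(0.541), np.float64(0.065)), (np.float64(8.5861), np.float64(0.545), np.float64(0.063))] 14.91
t: 2.4
eef_pos: [0.4943, 0.2369, 0.1961]
eef_rot: [0.224, 0.975, 0.0, 0.0]
contact_force: [0.7, 0.7, 0.5]
gripper_width: 1.003
gripper_force: 0.0
```

The fit gives a flat direction of about 25°, and the axis at (0.546, 0.066) agrees with the box geometry. On to the switch.

```bash
python3 -m creep '[{"tx":0,"ty":0,"tz":0,"wx":0,"wy":0,"wz":-7.7},{"tx":0,"ty":0,"tz":0,"wx":0,"wy":0,"wz":-7.7},{"tx":0,"ty":0,"tz":0,"wx":0,"wy":0,"wz":-7.7},{"tx":0,"ty":0,"tz":0,"wx":0,"wy":0,"wz":-7.7},{"tx":0,"ty":0,"tz":0,"wx":0,"wy":0,"wz":-7.7}]'
python3 -c "
from h import *
go(.516,.2005,.085,102.5)"
```

```text
t: 2.9
eef_pos: [0.4936, 0.2384, 0.196]
eef_rot: [-0.113, 0.994, 0.0, 0.0]
contact_force: [0.3, -0.5, 0.2]
gripper_width: 0.999
gripper_force: 0.0
t 2.9 pos [0.4936 0.2384 0.196 ] yaw 102.9 tilt [0.0001 0.0002] shift [-0.0133 -0.0419  0.111 ] wz 0.4 q7 1.29 F [ 0.3 -0.5  0.2] [ 0.08  0.04 -0.03] w 0.999 0.0
```

```bash
python3 -m creep '[{"tx":-0.0065,"ty":-0.021,"tz":0.01,"wx":0,"wy":0,"wz":0},{"tx":-0.0065,"ty":-0.021,"tz":0.02,"wx":0,"wy":0,"wz":0},{"tx":0,"ty":0,"tz":0.03,"wx":0,"wy":0,"wz":0},{"tx":0,"ty":0,"tz":0.02,"wx":0,"wy":0,"wz":0},{"tx":0,"ty":0,"tz":0.02,"wx":0,"wy":0,"wz":0},{"tx":0,"ty":0,"tz":0.01,"wx":0,"wy":0,"wz":0},{"tx":0,"ty":0,"tz":0.001,"wx":0,"wy":0,"wz":0},{"tx":0,"ty":0,"tz":0,"wx":0,"wy":0,"wz":0}]'
python3 -c "
from h import *
go(.516,.2005,.085,102.5)"
python3 -m creep '[{"tx":0,"ty":0,"tz":0,"wx":0,"wy":0,"wz":0},{"tx":0,"ty":0,"tz":0,"wx":0,"wy":0,"wz":0},{"tx":0,"ty":0,"tz":0,"wx":0,"wy":0,"wz":0},{"tx":0,"ty":0,"tz":0,"wx":0,"wy":0,"wz":0},{"tx":0,"ty":0,"tz":0,"wx":0,"wy":0,"wz":0},{"tx":0,"ty":0,"tz":0,"wx":0,"wy":0,"wz":0},{"tx":0,"ty":0,"tz":0,"wx":0,"wy":0,"wz":0},{"tx":0,"ty":0,"tz":0,"wx":0,"wy":0,"wz":0}]' 0 30
python3 -c "
from h import *
go(.516,.2005,.085,102.5)"
```

```text
t: 3.7
eef_pos: [0.5158, 0.2004, 0.0855]
eef_rot: [-0.11, 0.994, 0.0, 0.0]
contact_force: [0.1, 0.5, 1.0]
gripper_width: 1.0
gripper_force: 0.0
t 3.7 pos [0.5158 0.2004 0.0855] yaw 102.6 tilt [0.0005 0.0002] shift [-0.0002  0.0001  0.0005] wz 0.1 q7 1.4 F [0.1 0.5 1. ] [0.05 0.02 0.02] w 1.0 0.0
t: 4.5
eef_pos: [0.5154, 0.2002, 0.0848]
eef_rot: [-0.11, 0.994, -0.0, -0.0]
contact_force: [-0.4, 0.4, -0.6]
gripper_width: 0.357
gripper_force: 0.0
t 4.5 pos [0.5154 0.2002 0.0848] yaw 102.6 tilt [-0.0001 -0.0001] shift [-0.0006  0.0002 -0.0002] wz 0.1 q7 1.4 F [-0.4  0.4 -0.6] [0.05 0.06 0.01] w 0.357 0.0
```

```bash
python3 -m creep '[{"tx":0,"ty":0,"tz":0,"wx":0,"wy":0,"wz":0},{"tx":0,"ty":0,"tz":0,"wx":0,"wy":0,"wz":0},{"tx":0,"ty":0,"tz":0,"wx":0,"wy":0,"wz":0},{"tx":0,"ty":0,"tz":0,"wx":0,"wy":0,"wz":0}]'
```

```text
t: 4.9
eef_pos: [0.5154, 0.2002, 0.0848]
eef_rot: [-0.11, 0.994, -0.0, -0.0]
contact_force: [1.3, -0.0, 0.3]
gripper_width: 0.028
gripper_force: 0.0
```

```bash
python3 - <<'E'
from h import *
p,_=snap('side');q,_=snap('top')
A=np.hstack([cv2.resize(p[90:240,220:370],(400,400),interpolation=2),cv2.resize(q[130:280,170:320],(400,400),interpolation=2)])
cv2.imwrite('pics/c3.png',A[...,::-1]);print(readout.observe()['gripper_width'])
E
```

```text
0.009291212771902797
```

View pics/c3.png

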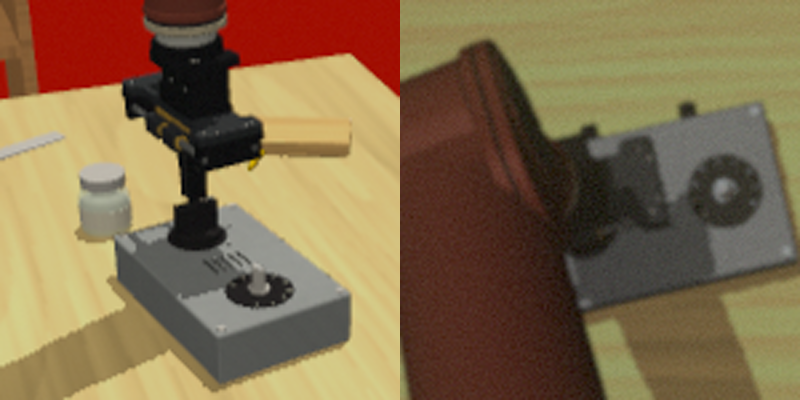

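```bash
python3 - <<'E'
from h import *
p,d=snap('side');C=cloud('side',d);np.set_printoptions(linewidth=220)
r=slice(140,188,2);c=slice(284,304,2)
for k in (1,2): print((C[r,c,k]*1000).astype(int))
s=readout.observe();print(s['eef_pos'],s['joints'],manip.nose_length,dir(manip))
E
```

```text
[[  161   162   162   166   114   107   105   102   104   105]
 [  166   159   158   164   112   108   101    99   106   105]
 [  167   157   152   142   164   100   101   103   102   106]
 [  562   162   204   138   132   105   101   104   105   110]
 [  553   548   206   180   180   109   108   110   111   111]
 [  534   536   205   186   186   107   110   108   111   114]
 [  513   518   205   189   187   107   107   108   110   112]
 [  497   495   205   192   186   108   109   482   481   479]
 [  483   485   205   189   189   185   190   468   468   462]
 [  468   467   205   189   189   198   193   450   453   448]
 [  455   438   207   191   184   183   194   433   426   428]
 [  432   439   204   190   192   195   193   418   418   417]
 [  428   420   415   190   190   200   204   200   199   395]
 [  408   202   198   196   197   195   193   197   197   386]
 [  394   196   187   188   192   194   194   197   194   254]
 [  379   188   185   185   193   198   197   193   197   243]
 [  252   193   188   188   190   198   190   198   195   230]
 [  232   193   188   194   1
[... 1263 characters left out ...]
  70 724]
 [ 64  65  69  68  70  72  73  69  67  68]
 [ 63  63  62  66  63  65  64  64  64  62]
 [ 60  63  64  60  62  62  61  60  64  62]
 [ 63  62  62  62  61  65  61  64  63  63]]
[0.51543872 0.20023538 0.08486493] [-0.68761411  0.22595279  0.26958789  1.8505421  -0.06789293  1.07403184  1.39880867] 0.008 ['Unreachable', '__class__', '__delattr__', '__dict__', '__dir__', '__doc__', '__eq__', '__format__', '__ge__', '__getattribute__', '__getstate__', '__gt__', '__hash__', '__init__', '__init_subclass__', '__le__', '__lt__', '__module__', '__ne__', '__new__', '__reduce__', '__reduce_ex__', '__repr__', '__setattr__', '__sizeof__', '__str__', '__subclasshook__', '__weakref__', 'nose_length']
```

The fingers shut on nothing. The depth shows the gripper body at about z 0.186 where 0.147 was expected, so the tips may really be some 30 mm higher than reported. I'll rise and measure the tips directly.

```bash
python3 -m creep '[{"tx":0,"ty":0,"tz":-0.03,"wx":0,"wy":0,"wz":0},{"tx":0,"ty":0,"tz":-0.03,"wx":0,"wy":0,"wz":0},{"tx":0,"ty":0,"tz":0,"wx":0,"wy":0,"wz":0}]'
python3 - <<'E'
from h import *
p,d=snap('side');C=cloud('side',d)-[0,0,.0022];np.set_printoptions(linewidth=220)
P=C[(np.hypot(C[...,0]-.5154,C[...,1]-.2002)<.035)&(C[...,2]>.11)&(d>0)]
print('min z near axis',np.sort(P[:,2])[:15]);L=P[P[:,2]<np.sort(P[:,2])[5]+.02];print(L.mean(0),L.min(0),L.max(0))
Q=C[(np.hypot(C[...,0]-.5154,C[...,1]-.2002)<.12)&(C[...,2]>.11)&(d>0)]
for z in np.arange(.11,.30,.01):
    k=Q[abs(Q[:,2]-z)<.005]
    if len(k): print(round(z,3),len(k),np.round(k[:,:2].min(0),3),np.round(k[:,:2].max(0),3))
cv2.imwrite('pics/c4.png',cv2.resize(p[60:240,200:380],(600,600),interpolation=2)[...,::-1]);print(readout.observe()['eef_pos'])
E
```

```text
t: 5.35
eef_pos: [0.5177, 0.2012, 0.1489]
eef_rot: [-0.11, 0.994, 0.001, 0.003]
contact_force: [0.2, -0.3, 0.7]
gripper_width: 0.006
gripper_force: 0.0
min z near axis [0.1750584  0.17641085 0.17650141 0.17715336 0.17830931 0.17854434 0.1787339  0.1791706  0.17940365 0.17958307 0.18002183 0.1807285  0.18109693 0.18118685 0.181249  ]
[0.51652484 0.19479499 0.18733883] [0.50600402 0.18708312 0.1750584 ] [0.53125846 0.20962279 0.19734982]
0.18 26 [0.507 0.188] [0.531 0.204]
0.19 30 [0.506 0.187] [0.531 0.21 ]
0.2 30 [0.506 0.186] [0.53  0.209]
0.21 28 [0.506 0.183] [0.529 0.207]
0.22 22 [0.505 0.181] [0.516 0.215]
0.23 19 [0.505 0.18 ] [0.517 0.208]
0.24 3 [0.509 0.18 ] [0.513 0.188]
0.25 113 [0.464 0.104] [0.572 0.281]
0.26 215 [0.464 0.107] [0.572 0.28 ]
0.27 189 [0.463 0.101] [0.574 0.281]
0.28 161 [0.462 0.101] [0.573 0.284]
0.29 349 [0.464 0.099] [0.573 0.292]
[0.51673423 0.20081108 0.14683988]
```

View pics/c4.png

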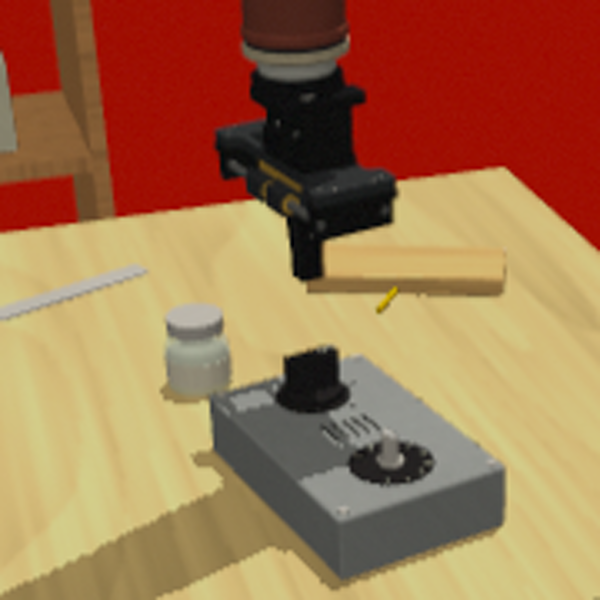

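The picture shows the switch unchanged. The measured tips are at z≈0.175 with the TCP reported at 0.147. The fingertips therefore really stand about 28 mm behind the reported TCP, not 8 mm ahead of it (36 mm off). I'll use that corrected offset, with the grasp point at TCP z + 0.047.

```bash
python3 -m creep '[{"tx":0,"ty":0,"tz":0.0,"wx":0,"wy":0,"wz":0},{"tx":0,"ty":0,"tz":0,"wx":0,"wy":0,"wz":0},{"tx":0,"ty":0,"tz":0,"wx":0,"wy":0,"wz":0},{"tx":0,"ty":0,"tz":0.0,"wx":0,"wy":0,"wz":0},{"tx":0,"ty":0,"tz":0.015,"wx":0,"wy":0,"wz":0},{"tx":0,"ty":0,"tz":0.02,"wx":0,"wy":0,"wz":0},{"tx":0,"ty":0,"tz":0.02,"wx":0,"wy":0,"wz":0},{"tx":0,"ty":0,"tz":0.015,"wx":0,"wy":0,"wz":0},{"tx":0,"ty":0,"tz":0,"wx":0,"wy":0,"wz":0}]' 0.05 30
python3 -c "
from h import *
go(.516,.2005,.05,102.5)"
```

```text
t: 6.3
eef_pos: [0.5139, 0.1995, 0.0725]
eef_rot: [-0.11, 0.994, -0.001, -0.002]
contact_force: [0.5, 0.9, 0.6]
gripper_width: 0.569
gripper_force: 0.0
t 6.3 pos [0.5139 0.1995 0.0725] yaw 102.6 tilt [-0.0036 -0.0021] shift [-0.0024  0.0005  0.0225] wz 0.1 q7 1.4 F [0.5 0.9 0.6] [0.   0.05 0.03] w 0.569 0.0
```

```bash
python3 -m creep '[{"tx":0,"ty":0,"tz":0.012,"wx":0,"wy":0,"wz":0},{"tx":0,"ty":0,"tz":0.008,"wx":0,"wy":0,"wz":0},{"tx":0,"ty":0,"tz":0.004,"wx":0,"wy":0,"wz":0},{"tx":0,"ty":0,"tz":0,"wx":0,"wy":0,"wz":0}]'
python3 -m creep '[{"tx":0,"ty":0,"tz":0,"wx":0,"wy":0,"wz":0},{"tx":0,"ty":0,"tz":0,"wx":0,"wy":0,"wz":0},{"tx":0,"ty":0,"tz":0,"wx":0,"wy":0,"wz":0},{"tx":0,"ty":0,"tz":0,"wx":0,"wy":0,"wz":0},{"tx":0,"ty":0,"tz":0,"wx":0,"wy":0,"wz":0},{"tx":0,"ty":0,"tz":0,"wx":0,"wy":0,"wz":0},{"tx":0,"ty":0,"tz":0,"wx":0,"wy":0,"wz":0}]' 0 30
python3 -c "
from h import *
go(.516,.2005,.05,102.5)"
```

```text
t: 6.7
eef_pos: [0.5152, 0.2001, 0.0504]
eef_rot: [-0.11, 0.994, -0.0, -0.0]
contact_force: [-0.5, 0.7, 0.0]
gripper_width: 0.577
gripper_force: 0.0
t: 7.4
eef_pos: [0.5154, 0.2008, 0.051]
eef_rot: [-0.11, 0.994, 0.0, 0.0]
contact_force: [-0.8, 3.1, 1.3]
gripper_width: 0.182
gripper_force: 30.0
t 7.4 pos [0.5154 0.2008 0.051 ] yaw 102.6 tilt [0.0001 0.0006] shift [-0.0005 -0.0005  0.001 ] wz 0.1 q7 1.41 F [-0.8  3.1  1.3] [ 0.62  0.2  -0.03] w 0.182 30.0
```

Gripped at 16 mm. Now the clockwise turn.

```bash
python3 -m creep '[{"tx":0,"ty":0,"tz":0,"wx":0,"wy":0,"wz":6},{"tx":0,"ty":0,"tz":0,"wx":0,"wy":0,"wz":6},{"tx":0,"ty":0,"tz":0,"wx":0,"wy":0,"wz":6},{"tx":0,"ty":0,"tz":0,"wx":0,"wy":0,"wz":6},{"tx":0,"ty":0,"tz":0,"wx":0,"wy":0,"wz":6},{"tx":0,"ty":0,"tz":0,"wx":0,"wy":0,"wz":6},{"tx":0,"ty":0,"tz":0,"wx":0,"wy":0,"wz":6},{"tx":0,"ty":0,"tz":0,"wx":0,"wy":0,"wz":6},{"tx":0,"ty":0,"tz":0,"wx":0,"wy":0,"wz":6},{"tx":0,"ty":0,"tz":0,"wx":0,"wy":0,"wz":6}]'
python3 -c "
from h import *
go(.516,.2005,.05,42.5)"
```

```text
t: 8.4
eef_pos: [0.5157, 0.2019, 0.0511]
eef_rot: [0.403, 0.915, 0.001, 0.0]
contact_force: [1.6, 6.5, -2.5]
gripper_width: 0.182
gripper_force: 30.0
t 8.4 pos [0.5157 0.2019 0.0511] yaw 42.4 tilt [0.001  0.0017] shift [-0.0012 -0.0008  0.0011] wz -0.1 q7 0.4 F [ 1.6  6.5 -2.5] [ 1.11 -0.18  0.07] w 0.182 30.0
```

```bash
python3 -m creep '[{"tx":0,"ty":0,"tz":0,"wx":0,"wy":0,"wz":0},{"tx":0,"ty":0,"tz":0,"wx":0,"wy":0,"wz":0},{"tx":0,"ty":0,"tz":0,"wx":0,"wy":0,"wz":0},{"tx":0,"ty":0,"tz":-0.02,"wx":0,"wy":0,"wz":0},{"tx":0,"ty":0,"tz":-0.03,"wx":0,"wy":0,"wz":0},{"tx":0,"ty":0,"tz":-0.03,"wx":0,"wy":0,"wz":-8},{"tx":0,"ty":0,"tz":0,"wx":0,"wy":0,"wz":-8},{"tx":0,"ty":0,"tz":0,"wx":0,"wy":0,"wz":-8},{"tx":0,"ty":0,"tz":0,"wx":0,"wy":0,"wz":-8},{"tx":0,"ty":0,"tz":0,"wx":0,"wy":0,"wz":-8}]' 0.06 30
python3 -c "
from h import *
go(.6485,-.165,.13,88)"
```

```text
t: 9.4
eef_pos: [0.5155, 0.1997, 0.1309]
eef_rot: [0.061, 0.998, -0.0, -0.0]
contact_force: [-0.9, -0.0, 0.4]
gripper_width: 0.691
gripper_force: 0.0
t 9.4 pos [0.5155 0.1997 0.1309] yaw 83.0 tilt [-0.     -0.0003] shift [-0.1767 -0.3457  0.001 ] wz -5.0 q7 1.06 F [-0.9 -0.   0.4] [0.08 0.02 0.01] w 0.691 0.0
```

```bash
python3 -m creep '[{"tx":-0.0177,"ty":-0.0346,"tz":0,"wx":0,"wy":0,"wz":0},{"tx":-0.0177,"ty":-0.0346,"tz":0,"wx":0,"wy":0,"wz":0},{"tx":-0.0177,"ty":-0.0346,"tz":0,"wx":0,"wy":0,"wz":0},{"tx":-0.0177,"ty":-0.0346,"tz":0,"wx":0,"wy":0,"wz":0},{"tx":-0.0177,"ty":-0.0346,"tz":0,"wx":0,"wy":0,"wz":0},{"tx":-0.0177,"ty":-0.0346,"tz":0,"wx":0,"wy":0,"wz":0},{"tx":-0.0177,"ty":-0.0346,"tz":0,"wx":0,"wy":0,"wz":0},{"tx":-0.0177,"ty":-0.0346,"tz":0,"wx":0,"wy":0,"wz":0},{"tx":-0.0177,"ty":-0.0346,"tz":0,"wx":0,"wy":0,"wz":0},{"tx":-0.0177,"ty":-0.0346,"tz":0,"wx":0,"wy":0,"wz":-5}]'
python3 - <<'E'
from h import *
np.set_printoptions(precision=4,suppress=True)
for n,dz in (('top',-.0008),('side',.0022)):
    p,d=snap(n);C=cloud(n,d)-[0,0,dz];np.savez(n+'3.npz',p=p,d=d)
    for nm,c,lo,hi,rad in (('grip',(.516,.2),.096,.107,.045),('knob',(.6485,-.165),.034,.047,.05),('finger',(.6485,-.165),.11,.19,.045)):
        m=(np.hypot(C[...,0]-c[0],C[...,1]-c[1])<rad)&(C[...,2]>lo)&(C[...,2]<hi)&(d>0)
        if m.sum()<10: print(n,nm,m.sum());continue
        r=cv2.minAreaRect((C[m][:,:2]*1000).astype(np.float32));print(n,nm,m.sum(),np.round(r[0],1),np.round(r[1],1),round(r[2],1),'zmin',np.sort(C[m][:,2])[:4])
    if n=='top': cv2.imwrite('pics/c5.png',cv2.resize(p[130:290,190:420],(690,480),interpolation=2)[...,::-1])
go(.6485,-.165,-.02,88)
E
```

```text
t: 10.4
eef_pos: [0.6466, -0.1674, 0.1307]
eef_rot: [0.02, 1.0, -0.0, -0.0]
contact_force: [0.5, 0.3, -0.0]
gripper_width: 0.691
gripper_force: 0.0
top grip 131 [515.5 201.3] [16.6 48.4] 43.2 zmin [0.0961 0.0973 0.0977 0.098 ]
top knob 0
top finger 0
side grip 75 [516.4 200. ] [17.3 50.7] 43.8 zmin [0.0963 0.0965 0.0965 0.0966]
side knob 232 [ 652.9 -166.4] [34.3 55.9] 87.4 zmin [0.0345 0.0346 0.0346 0.0347]
side finger 95 [ 637.9 -171.7] [69.6 22. ] 70.6 zmin [0.1573 0.1585 0.1594 0.1599]
t 10.5 pos [ 0.6459 -0.1735  0.1307] yaw 87.4 tilt [-0.0005 -0.0042] shift [-0.0023  0.0092  0.1507] wz -0.6 q7 1.89 F [-0.5 -0.1 -0.1] [0.01 0.04 0.05] w 0.689 0.0
```

View pics/c5.png

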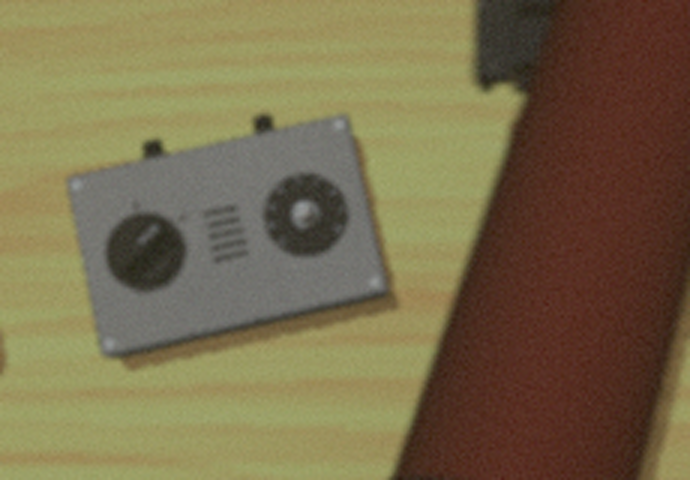

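The switch is off: white line at about (150,235) in the crop, bar at −47° from 12.5°, a turn of 59.5°. Next, down to the knob.

```bash
python3 -m creep '[{"tx":0,"ty":0,"tz":0.02,"wx":0,"wy":0,"wz":0},{"tx":0,"ty":0,"tz":0.02,"wx":0,"wy":0,"wz":0},{"tx":0,"ty":0,"tz":0.02,"wx":0,"wy":0,"wz":0},{"tx":0,"ty":0,"tz":0,"wx":0,"wy":0,"wz":0},{"tx":0,"ty":0,"tz":0,"wx":0,"wy":0,"wz":0}]'
python3 -c "
from h import *
go(.6485,-.165,-.02,88)"
```

```text
t: 11.0
eef_pos: [0.6463, -0.1656, 0.0711]
eef_rot: [0.021, 1.0, -0.0, -0.0]
contact_force: [0.0, -0.1, 1.5]
gripper_width: 0.691
gripper_force: 0.0
t 11.0 pos [ 0.6463 -0.1656  0.0711] yaw 87.6 tilt [-0.0007 -0.    ] shift [-0.0022  0.0007  0.0911] wz -0.4 q7 1.91 F [ 0.  -0.1  1.5] [ 0.08 -0.07 -0.02] w 0.691 0.0
```

```bash
python3 -m creep '[{"tx":-0.002,"ty":0.0005,"tz":0.02,"wx":0,"wy":0,"wz":-0.4},{"tx":0,"ty":0,"tz":0.025,"wx":0,"wy":0,"wz":0},{"tx":0,"ty":0,"tz":0.02,"wx":0,"wy":0,"wz":0},{"tx":0,"ty":0,"tz":0.014,"wx":0,"wy":0,"wz":0},{"tx":0,"ty":0,"tz":0.008,"wx":0,"wy":0,"wz":0},{"tx":0,"ty":0,"tz":0.002,"wx":0,"wy":0,"wz":0},{"tx":0,"ty":0,"tz":0,"wx":0,"wy":0,"wz":0}]'
python3 -m creep '[{"tx":0,"ty":0,"tz":0,"wx":0,"wy":0,"wz":0},{"tx":0,"ty":0,"tz":0,"wx":0,"wy":0,"wz":0},{"tx":0,"ty":0,"tz":0,"wx":0,"wy":0,"wz":0},{"tx":0,"ty":0,"tz":0,"wx":0,"wy":0,"wz":0},{"tx":0,"ty":0,"tz":0,"wx":0,"wy":0,"wz":0},{"tx":0,"ty":0,"tz":0,"wx":0,"wy":0,"wz":0},{"tx":0,"ty":0,"tz":0,"wx":0,"wy":0,"wz":0}]' 0 45
python3 -c "
from h import *
go(.6485,-.165,-.018,88)"
```

```text
t: 11.7
eef_pos: [0.649, -0.1654, -0.0175]
eef_rot: [0.017, 1.0, -0.0, 0.0]
contact_force: [-0.1, -0.4, -0.2]
gripper_width: 0.687
gripper_force: 0.0
t: 12.4
eef_pos: [0.6486, -0.1652, -0.018]
eef_rot: [0.017, 1.0, -0.0, 0.0]
contact_force: [-1.5, 0.6, 1.6]
gripper_width: 0.343
gripper_force: 45.0
t 12.4 pos [ 0.6486 -0.1652 -0.018 ] yaw 88.0 tilt [ 0.0001 -0.    ] shift [0.0001 0.0002 0.    ] wz 0.0 q7 1.95 F [-1.5  0.6  1.6] [0.03 0.14 0.05] w 0.343 45.0
```

Gripped at 29.8 mm. Lift, carry over to the shaft and rotate.

```bash
python3 -m creep '[{"tx":0,"ty":0,"tz":-0.03,"wx":0,"wy":0,"wz":0},{"tx":0,"ty":0,"tz":-0.04,"wx":0,"wy":0,"wz":0},{"tx":0,"ty":0,"tz":-0.04,"wx":0,"wy":0,"wz":0},{"tx":0,"ty":0,"tz":-0.018,"wx":0,"wy":0,"wz":0},{"tx":0.0137,"ty":0.0283,"tz":0,"wx":0,"wy":0,"wz":0},{"tx":0.0137,"ty":0.0283,"tz":0,"wx":0,"wy":0,"wz":0},{"tx":0.0137,"ty":0.0283,"tz":0,"wx":0,"wy":0,"wz":0},{"tx":0.0137,"ty":0.0283,"tz":0,"wx":0,"wy":0,"wz":0},{"tx":0.0137,"ty":0.0283,"tz":0,"wx":0,"wy":0,"wz":0},{"tx":0.0137,"ty":0.0283,"tz":0,"wx":0,"wy":0,"wz":0}]'
python3 -m creep '[{"tx":0.0137,"ty":0.0283,"tz":0,"wx":0,"wy":0,"wz":0},{"tx":0.0137,"ty":0.0283,"tz":0,"wx":0,"wy":0,"wz":0},{"tx":0,"ty":0,"tz":0,"wx":0,"wy":0,"wz":-7},{"tx":0,"ty":0,"tz":0,"wx":0,"wy":0,"wz":-7},{"tx":0,"ty":0,"tz":0,"wx":0,"wy":0,"wz":-7},{"tx":0,"ty":0,"tz":0,"wx":0,"wy":0,"wz":-7},{"tx":0,"ty":0,"tz":0,"wx":0,"wy":0,"wz":0},{"tx":0,"ty":0,"tz":0,"wx":0,"wy":0,"wz":0},{"tx":0,"ty":0,"tz":0,"wx":0,"wy":0,"wz":0}]'
python3 - <<'E'
from h import *
np.set_printoptions(precision=4,suppress=True)
go(.547,.065,.08,116)
for n in ('side','top'):
    p,d=snap(n);C=cloud(n,d)-[0,0,.0022 if n=='side' else -.0008]
    print(n,[(np.round(x['at'],4),round(x['p'],2)) for x in finder.find_in(n,'knob_pointer')[:1]])
    ms=finder.cut_out(n,'knob_center')
    if ms:
        m=ms[0]['mask']&(d>0);a=np.radians(26)
        P=C[m];P=P[(P[:,2]>.11)&(P[:,2]<.18)]-[.547,.065,0]
        U=P[:,0]*np.cos(a)+P[:,1]*np.sin(a);V=-P[:,0]*np.sin(a)+P[:,1]*np.cos(a)
        print(n,ms[0]['p'],len(P),'along',np.percentile(U,[1,5,50,95,99]),'across',np.percentile(V,[2,50,98]),'z',np.percentile(P[:,2],[1,99]))
    if n=='side':cv2.imwrite('pics/c6.png',cv2.resize(p[110:230,260:380],(600,600),interpolation=2)[...,::-1])
E
```

```text
t: 13.4
eef_pos: [0.5715, 0.0084, 0.1098]
eef_rot: [0.017, 1.0, -0.0, -0.0]
contact_force: [0.6, 1.8, 0.0]
gripper_width: 0.338
gripper_force: 45.0
t: 14.3
eef_pos: [0.5468, 0.0647, 0.1098]
eef_rot: [-0.224, 0.975, -0.0, -0.0]
contact_force: [0.2, -0.6, -1.5]
gripper_width: 0.338
gripper_force: 45.0
t 14.3 pos [0.5468 0.0647 0.1098] yaw 115.8 tilt [-0.0002 -0.0001] shift [-0.0003  0.0002  0.0298] wz -0.2 q7 1.9 F [ 0.2 -0.6 -1.5] [ 0.04  0.05 -0.01] w 0.338 45.0
side [(array([0.5367, 0.0494, 0.1607]), 0.68)]
side 0.81 212 along [-0.0258 -0.0247 -0.0206  0.0009  0.0097] across [-0.0183 -0.0062  0.0148] z [0.1307 0.1742]
top []
```

View pics/c6.png

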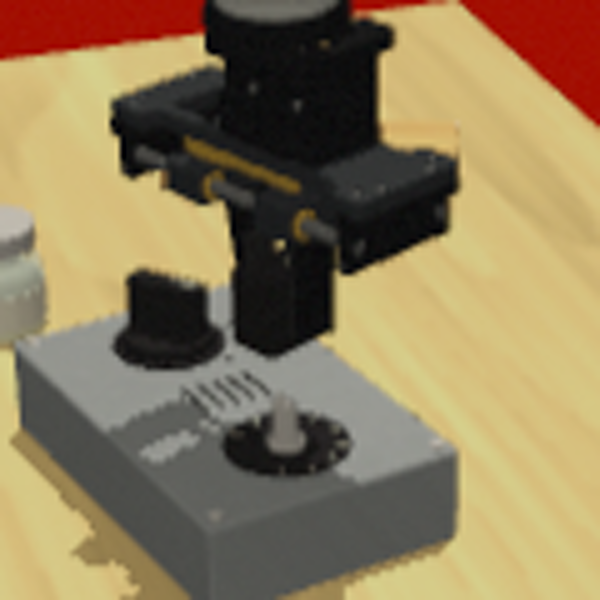

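The side view shows the knob held square above the shaft (shaft at (285,420) in the crop), with its back face where expected. Lowering to just above the tip, then probing.

```bash
python3 -m creep '[{"tx":0,"ty":0,"tz":0.012,"wx":0,"wy":0,"wz":0},{"tx":0,"ty":0,"tz":0.012,"wx":0,"wy":0,"wz":0},{"tx":0,"ty":0,"tz":0.008,"wx":0,"wy":0,"wz":0},{"tx":0,"ty":0,"tz":0.004,"wx":0,"wy":0,"wz":0},{"tx":0,"ty":0,"tz":0.002,"wx":0,"wy":0,"wz":0},{"tx":0,"ty":0,"tz":0,"wx":0,"wy":0,"wz":0}]'
python3 -m creep '[{"tx":0,"ty":0,"tz":0.002,"wx":0,"wy":0,"wz":0},{"tx":0,"ty":0,"tz":0.002,"wx":0,"wy":0,"wz":0},{"tx":0,"ty":0,"tz":0,"wx":0,"wy":0,"wz":0}]'
python3 -c "
from h import *
go(.547,.065,.049,116)"
```

```text
t: 15.2
eef_pos: [0.5468, 0.0648, 0.0716]
eef_rot: [-0.225, 0.974, -0.0, -0.0]
contact_force: [-0.9, -0.5, -0.9]
gripper_width: 0.339
gripper_force: 45.0
t: 15.5
eef_pos: [0.5468, 0.0648, 0.0677]
eef_rot: [-0.225, 0.974, 0.0, -0.0]
contact_force: [-0.1, 0.5, -1.2]
gripper_width: 0.339
gripper_force: 45.0
t 15.5 pos [0.5468 0.0648 0.0677] yaw 116.0 tilt [-0.0001 -0.    ] shift [-0.0003  0.0001  0.0187] wz 0.0 q7 1.92 F [-0.1  0.5 -1.2] [ 0.07 -0.02 -0.04] w 0.339 45.0
```

```bash
python3 -m creep '[{"tx":0,"ty":0,"tz":0.002,"wx":0,"wy":0,"wz":0},{"tx":0,"ty":0,"tz":0,"wx":0,"wy":0,"wz":0}]'
python3 -c "
from h import *
go(.547,.065,.049,116)"
```

```text
t: 15.7
eef_pos: [0.5467, 0.0648, 0.0657]
eef_rot: [-0.225, 0.974, -0.0, -0.0]
contact_force: [0.3, 0.6, -0.8]
gripper_width: 0.341
gripper_force: 45.0
t 15.7 pos [0.5467 0.0648 0.0657] yaw 116.0 tilt [-0.0002 -0.0001] shift [-0.0003  0.0001  0.0167] wz 0.0 q7 1.92 F [ 0.3  0.6 -0.8] [ 0.11  0.04 -0.02] w 0.341 45.0
```

```bash
python3 -m creep '[{"tx":0,"ty":0,"tz":0.002,"wx":0,"wy":0,"wz":0},{"tx":0,"ty":0,"tz":0,"wx":0,"wy":0,"wz":0}]'
python3 -c "
from h import *
go(.547,.065,.049,116)"
```

```text
t: 15.9
eef_pos: [0.5467, 0.0648, 0.0636]
eef_rot: [-0.225, 0.974, -0.0, -0.0]
contact_force: [0.4, 0.8, -1.4]
gripper_width: 0.344
gripper_force: 45.0
t 15.9 pos [0.5467 0.0648 0.0636] yaw 116.0 tilt [-0.0003 -0.0001] shift [-0.0004  0.      0.0146] wz 0.0 q7 1.92 F [ 0.4  0.8 -1.4] [0.04 0.01 0.04] w 0.344 45.0
```

```bash
python3 -m creep '[{"tx":0,"ty":0,"tz":0.002,"wx":0,"wy":0,"wz":0},{"tx":0,"ty":0,"tz":0.002,"wx":0,"wy":0,"wz":0},{"tx":0,"ty":0,"tz":0.002,"wx":0,"wy":0,"wz":0},{"tx":0,"ty":0,"tz":0,"wx":0,"wy":0,"wz":0}]'
python3 -c "
from h import *
go(.547,.065,.049,116)"
```

```text
t: 16.3
eef_pos: [0.5466, 0.0648, 0.0575]
eef_rot: [-0.225, 0.974, -0.0, -0.0]
contact_force: [-0.1, -0.2, -0.8]
gripper_width: 0.341
gripper_force: 45.0
t 16.3 pos [0.5466 0.0648 0.0575] yaw 116.0 tilt [-0.0006 -0.0002] shift [-0.0005  0.      0.0085] wz 0.0 q7 1.92 F [-0.1 -0.2 -0.8] [ 0.07 -0.02 -0.02] w 0.341 45.0
```

```bash
python3 -m creep '[{"tx":0,"ty":0,"tz":0.002,"wx":0,"wy":0,"wz":0},{"tx":0,"ty":0,"tz":0.002,"wx":0,"wy":0,"wz":0},{"tx":0,"ty":0,"tz":0,"wx":0,"wy":0,"wz":0}]'
python3 -c "
from h import *
go(.547,.065,.049,116)"
```

```text
t: 16.6
eef_pos: [0.5469, 0.0648, 0.0538]
eef_rot: [-0.225, 0.974, -0.0, 0.0]
contact_force: [-0.6, -0.3, 1.1]
gripper_width: 0.338
gripper_force: 45.0
t 16.6 pos [0.5469 0.0648 0.0538] yaw 116.0 tilt [ 0.0001 -0.    ] shift [-0.0001  0.0001  0.0048] wz 0.0 q7 1.93 F [-0.6 -0.3  1.1] [0.04 0.15 0.01] w 0.338 45.0
```

It slid on freely. Next I press against the spring.

```bash
python3 -m creep '[{"tx":0,"ty":0,"tz":0.002,"wx":0,"wy":0,"wz":0},{"tx":0,"ty":0,"tz":0.002,"wx":0,"wy":0,"wz":0},{"tx":0,"ty":0,"tz":0,"wx":0,"wy":0,"wz":0}]' - 55
python3 -m creep '[{"tx":0,"ty":0,"tz":0.001,"wx":0,"wy":0,"wz":0},{"tx":0,"ty":0,"tz":0.001,"wx":0,"wy":0,"wz":0},{"tx":0,"ty":0,"tz":0,"wx":0,"wy":0,"wz":0}]'
```

```text
t: 16.9
eef_pos: [0.5471, 0.0648, 0.0502]
eef_rot: [-0.225, 0.974, 0.0, 0.0]
contact_force: [-2.4, -0.9, 7.5]
gripper_width: 0.336
gripper_force: 55.0
t: 17.2
eef_pos: [0.5472, 0.0649, 0.0488]
eef_rot: [-0.225, 0.974, 0.0, 0.0]
contact_force: [-4.3, -0.9, 11.8]
gripper_width: 0.339
gripper_force: 55.0
```

```bash
python3 -m creep '[{"tx":0,"ty":0,"tz":0.001,"wx":0,"wy":0,"wz":0},{"tx":0,"ty":0,"tz":0.001,"wx":0,"wy":0,"wz":0},{"tx":0,"ty":0,"tz":0,"wx":0,"wy":0,"wz":0},{"tx":0,"ty":0,"tz":0,"wx":0,"wy":0,"wz":0}]'
python3 -c "
from h import *
go(.547,.065,.049,116)"
```

```text
t: 17.6
eef_pos: [0.5476, 0.065, 0.0484]
eef_rot: [-0.225, 0.974, 0.0, 0.001]
contact_force: [-10.7, -1.2, 27.4]
gripper_width: 0.338
gripper_force: 55.0
t 17.6 pos [0.5476 0.065  0.0484] yaw 116.0 tilt [0.0014 0.0013] shift [ 0.0005  0.0003 -0.0006] wz -0.0 q7 1.93 F [-10.7  -1.2  27.4] [-0.3   2.39 -0.02] w 0.338 55.0
```

The press is at its hard stop: 27 N, with 2 mm commanded giving only 0.4 mm of motion. Ease off slightly and check once before handing in.

```bash
python3 -m creep '[{"tx":0,"ty":0,"tz":-0.0006,"wx":0,"wy":0,"wz":0},{"tx":0,"ty":0,"tz":0,"wx":0,"wy":0,"wz":0},{"tx":0,"ty":0,"tz":0,"wx":0,"wy":0,"wz":0},{"tx":0,"ty":0,"tz":0,"wx":0,"wy":0,"wz":0}]'
python3 - <<'E'
from h import *
go(.547,.065,.049,116)
p,d=snap('side');C=cloud('side',d)-[0,0,.0022]
m=finder.cut_out('side','knob_center');
if m:
    P=C[m[0]['mask']&(d>0)];P=P[np.hypot(P[:,0]-.547,P[:,1]-.065)<.05];print('knob z',m[0]['p'],np.percentile(P[:,2],[1,5,95,99]))
g=(np.hypot(C[...,0]-.516,C[...,1]-.2)<.045)&(C[...,2]>.096)&(C[...,2]<.107)
print('switch',cv2.minAreaRect((C[g][:,:2]*1000).astype(np.float32)))
a=np.load('side1.npz')['d']
for q in('jar','tape_roll','screwdriver'):
    k=finder.cut_out('side',q)
    if k: mm=k[0]['mask']; print(q,'median depth change',np.median(abs(a-d)[mm]))
cv2.imwrite('pics/c7.png',cv2.resize(p[110:230,250:370],(600,600),interpolation=2)[...,::-1])
E
```

```text
t: 18.0
eef_pos: [0.5474, 0.0649, 0.0485]
eef_rot: [-0.225, 0.974, 0.0, 0.001]
contact_force: [-7.2, -0.6, 22.5]
gripper_width: 0.342
gripper_force: 55.0
t 18.0 pos [0.5474 0.0649 0.0485] yaw 116.0 tilt [0.0011 0.0011] shift [ 0.0004  0.0002 -0.0005] wz -0.0 q7 1.93 F [-7.2 -0.6 22.5] [-0.23  2.01 -0.01] w 0.342 55.0
knob z 0.76 [0.06141282 0.06347317 0.11175434 0.11269721]
switch ((515.0103149414062, 199.7726593017578), (16.931243896484375, 42.89398193359375), 35.71321487426758)
jar median depth change 0.0031825304
tape_roll median depth change 0.0018584728
```

View pics/c7.png

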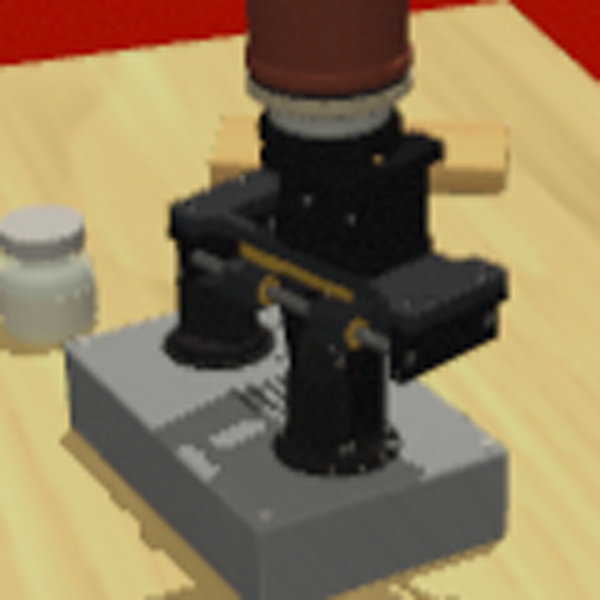

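The picture shows the knob down on the dial plate at (335,460), still gripped, its top at z≈0.111 as expected when pressed. The switch is partly hidden by the gripper, which clears it by about 40 mm.

```bash
python3 -c "
from workcell import order
print(order.sign_off())"
```

```text
the job is handed in; nothing more can be done
None
```

I turned the switch to off and let go of it, fitted the knob on the D-shaft, and handed in at about 18 s with the knob gripped and pressed to its stop at about 22 N; the jar and tape roll had not moved, but the screwdriver was not found in the last check.

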